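# Stir the drying beads in the covered dish

### The arm

A 6-joint arm with a two-finger parallel gripper is mounted at the origin on the work surface. World frame = base frame: x ahead of the robot, y to its left, z up, the work surface at z = 0. Lengths are in m, angles in rad, forces in N, time in s.
With the tool pointing down it reaches from about 0.375 to 0.975 m from the base axis. Payload 3.8 kg.
Tool frame: the origin (TCP) lies between the finger pads; the fingertips stand 8 mm ahead of it and the grasp point (between the pads) lies 11 mm behind it (tcp_to_tips is the distance from the TCP to the fingertips, in m); z points along the fingers, y is the line along which they close (so a half turn about z gives the same grasp; the last joint's range is limited). The gripper opens to 85 mm and grips with 20 to 120 N. Pads are 22 mm wide; open, the fingers measure 114 mm over their backs; the gripper's body (76 mm by 85 mm) begins 54 mm behind the grasp point. The pads swing forward as they close: fully open they stand 13 mm farther back than shut.
Start: joints at [1.193, 0.264, 1.604, -0, 1.274, -0.037], TCP at [0.226, 0.636, 0.239] pointing down, gripper open.
Joint ranges: [-2.63, 2.63], [-0.94, 2.18], [0.31, 2.57], [-1.31, 4.45], [0, 2.66], [-2.55, 2.55]. Speed limits (rad/s): [2.57, 2.57, 3.14, 3.14, 3.14, 3.14].

### API

Orientations are given as a rotation vector (axis times angle).
In Python, from workcell import * gives the robot as it stands.
- The arm moves only by the tool move_arm, never from a script. Its argument "series" is one flat list of numbers, 7 for each row, row after row: the finger opening in cm, from 0 to 8.54, then the shift along the tool's x, y, z in cm, then the turn, a rotation vector about the tool's x, y, z in degrees. A call has 1 to 5 rows; each row shifts and turns the commanded pose from where the row before left it, along the tool's axes as they then stand; what a row does not reach is not made up. A row lasts 1/8 s, in which the tool goes at most 62.5 mm and 10.7 degrees, less where a joint would pass 70% of its speed; a pose out of reach is approached as far as the arm can. A call is refused whole if a number of a shift passes 6.25 or a number of a turn 10.7, either way. A call with a gripper value outside its range is refused whole. The fingers move at their own pace and stop on an object; "grip_force" is the grip in N (left out, the last holds). Time passes only in rows, so rows that do not move let the fingers close. It gives the time, the measured TCP pose, the force, the opening and the grip force at its end, in the units of the state.
- read_state(): the state, without advancing time (a new reading comes with each control period).
- read_camera(name): name is "scene" or "top" or "wrist"; returns the picture (420x560x3 uint8, red, green, blue); there is no depth.
- calibration(name): a dict with "camera_matrix" (3x3 intrinsics, pixels), "rvec" (rotation vector, rad) and "tvec" (3), from world to camera coordinates, as OpenCV has them. Camera axes: x right, y down, z forward; pixel columns grow to the right and rows downward; lengths in m; the calibration is good to about 2 mm. A picture is of the moment at which its call begins: read the wrist's pose just before it. calibration takes no time and is no camera call; for the wrist camera it gives the pose at the moment of the call.
- finish_job(): hands the job in; it is judged then, once.
The state is a dict: "time": time; "q": joint angles; "joint_vel": joint speeds; "joint_torque": joint torques, N m; "tool_pos": TCP position; "tcp_rot": TCP orientation; "wrist_force": force on the tool from outside, world axes, zero at the start; "torque": the same for the moment, N m; "width": opening from 0.0 (shut) to 1.0 (fully open); "grip_force": force on a finger pad.
Only numpy, scipy, OpenCV 4.12 (cv2) and the standard library are available. Lean on these libraries where they do the work, as an engineer would, in place of code of your own. Each camera call takes 0.05 s, during which the arm holds its last target. There are 200 camera calls.

### The job

Push the clear cover of the bead dish aside by its tab, then take the stirrer from its cork pad and stir the clay beads gently, with the foot down among them, once round counter-clockwise seen from above (far side, left, near side, right), so that it sweeps the beads along the wall: by the near side most of them have been carried over 40 mm. Then stand the stirrer back on its pad and push the cover shut again, without spilling beads, pressing hard on the dish (15 N at most with the stirrer, 20 N with the fingers) or disturbing the lying tube, the screw cap and the test cassette.

Things in the scene. Friction and masses are not known exactly. Their poses are not given: they have to be found in the camera images.
- dish: White round dish fixed on a grey base plate (215 x 150 x 10 mm, from -85 to +130 mm in x) that is fixed to the bench. Origin: under the dish's centre, on the bench. Dish outer radius 74 mm, inner radius 69 mm, inner floor 20 mm above the origin, rim 68 mm above it. x axis points from the dish's centre to the cover's hinge post (98 mm away, on the far side), y to the left seen from the robot, z up.
- cover (a joint): Angle of the clear round cover (radius 76 mm, 5 mm thick, underside 74 mm above the bench) about the upright hinge post (98 mm from the dish centre along the dish x axis; its cap reaches 88 mm above the bench): 0 = closed over the dish, grows as the cover swings level to the dish's left (clockwise from above), stop at 1.7 rad. It turns easily (under 2 N at the tab) and stays where left.
- cover_tab (a point): Upright steel push tab on the cover's arm, 46 mm long along the arm (radially from the hinge), 12 mm thick, from 85 to 130 mm above the bench. The point is on the middle of its top edge, 126 mm from the hinge axis. At joint 0 it lies 28 mm from the dish's centre, on the near side. It is pushed sideways with the fingers.
- stirrer: Steel stirrer that stands upright by itself: round foot 30 mm across and 20 mm high, thin shaft (12 mm), white square handle 24 x 24 mm (sides along the stirrer's x and y) from 95 to 165 mm above its underside (the top end). Origin: centre of the foot's underside; z along the shaft, up. 0.14 kg or so.
- pad: Round cork pad, 110 mm across, 8 mm thick, fixed to the bench; the stirrer stands on it. Origin: centre of its underside.
- bead0_center (a point): Centre of smooth glazed clay bead 0, a ball 34 mm across. The five beads start side by side in an arc along the left half of the dish wall, about 48 mm from its centre; the right side and the middle of the dish are free.
- bead1_center (a point): Centre of smooth glazed clay bead 1, a drum 34 mm across and 32 mm high.
- bead2_center (a point): Centre of smooth glazed clay bead 2, a ball 34 mm across.
- bead3_center (a point): Centre of smooth glazed clay bead 3, a drum 34 mm across and 32 mm high.
- bead4_center (a point): Centre of smooth glazed clay bead 4, a ball 34 mm across.
- tube: Bystander: a lying capped tube, 124 mm long, 34 mm thick. Origin: middle of its underside.
- screw_cap: Bystander: a loose screw cap, 42 mm across, 16 mm high. Origin: middle of its underside.
- cassette: Bystander: a flat white test cassette, 75 x 24 x 8 mm. Origin: middle of its underside.

How it is judged:
On the way, in this order (a step that is already met when the one before it is completed fails the run):
1. The cover has been swung open, to at least 1.3 rad, while the stirrer still stands on its pad (value of joint cover above 1.3 rad and height (world z) of stirrer below 0.02 m), for 0.1 s.
2. Foot at most 20 mm above the dish floor, on its far side (+x, hinge post), 20 to 60 mm from its centre, within 20 mm of that axis (z of stirrer in the frame of dish below 0.04 m and x of stirrer in the frame of dish between 0.02 and 0.06 m and y of stirrer in the frame of dish between -0.02 and 0.02 m), for 0.02 s.
3. Foot at most 20 mm above the dish floor, on its left side (+y), 20 to 60 mm from its centre, within 20 mm of that axis (z of stirrer in the frame of dish below 0.04 m and y of stirrer in the frame of dish between 0.02 and 0.06 m and x of stirrer in the frame of dish between -0.02 and 0.02 m), for 0.02 s.
4. Foot at most 20 mm above the dish floor, on its near side (-x), 20 to 60 mm from its centre, within 20 mm of that axis; at that moment 4 or more of the 5 beads are over 40 mm from their starts (z of stirrer in the frame of dish below 0.04 m and x of stirrer in the frame of dish between -0.06 and -0.02 m and y of stirrer in the frame of dish between -0.02 and 0.02 m and (distance of each of bead0_center, bead1_center, bead2_center, bead3_center from where it was at the start of the episode above 0.04 m or distance of each of bead0_center, bead1_center, bead2_center, bead4_center from where it was at the start of the episode above 0.04 m or distance of each of bead0_center, bead1_center, bead3_center, bead4_center from where it was at the start of the episode above 0.04 m or distance of each of bead0_center, bead2_center, bead3_center, bead4_center from where it was at the start of the episode above 0.04 m or distance of each of bead1_center, bead2_center, bead3_center, bead4_center from where it was at the start of the episode above 0.04 m)), for 0.02 s.
5. Foot at most 20 mm above the dish floor, on its right side (-y), 20 to 60 mm from its centre, within 20 mm of that axis (z of stirrer in the frame of dish below 0.04 m and y of stirrer in the frame of dish between -0.06 and -0.02 m and x of stirrer in the frame of dish between -0.02 and 0.02 m), for 0.02 s.
At the end, for the whole second after the job is handed in: The cover is within 0.12 rad of closed, the stirrer stands upright (within 0.08 rad) at rest on the cork pad with its foot within 35 mm of the pad's centre, all beads are in the dish, and the robot touches nothing (value of joint cover below 0.12 rad and horizontal distance between stirrer and pad below 0.035 m and z of stirrer in the frame of pad below 0.011 m and angle between stirrer's own z axis and vertical below 0.08 rad and linear speed of stirrer below 0.02 m/s and contact force between the fingers and stirrer below 0.2 N and horizontal distance between each of bead0_center, bead1_center, bead2_center, bead3_center, bead4_center and dish below 0.07 m).
It fails at once if The stirrer presses on the dish or its cover with more than 15 N (contact force between stirrer and dish above 15 N).
It fails at once if The fingers push on the dish or its cover with more than 20 N (contact force between the fingers and dish above 20 N).
It fails at once if A bead leaves the dish (its centre more than 80 mm from the dish's centre) (horizontal distance between any of bead0_center, bead1_center, bead2_center, bead3_center, bead4_center and dish above 0.08 m).
It fails at once if The stirrer falls over (leans more than 0.6 rad) (angle between stirrer's own z axis and vertical above 0.6 rad).
It fails at once if The lying tube, the screw cap or the test cassette is moved more than 25 mm (distance of any of tube, screw_cap, cassette from where it was at the start of the episode above 0.025 m).
It also fails if it takes over 72 s, if anything falls off the work surface, if the arm or the gripper's body presses on something with over 40 N, if the wrist force passes 120 N, or if a joint passes its speed limit or range.

## Working session

There is one attempt and no reset: what is moved stays moved. The work goes in short steps, Python scripts to look and compute and a tool call to move; the robot and the scene stay as the last step left them, time stands still between calls to the robot, and variables do not carry over. Pictures are saved under pics/ and viewed, at most 10 in all, crops included, and the job is handed in when it is done.

Besides the shell and the picture viewer there is one more tool, called after "Call:" as name(argument=value, ...) on one line, values as JSON. move_arm: Moves the arm, as the interface text tells. Its arguments: {"type":"object","properties":{"series":{"type":"array"},"grip_force":{"type":"number"}},"required":["series"]}

```bash
mkdir -p pics; ls
python3 - <<'E'
from workcell import *
import cv2,numpy as np
s=read_state();print({k:np.round(v,3).tolist() for k,v in s.items()})
for n in("scene","top"):
    im=read_camera(n);cv2.imwrite(f"pics/{n}0.png",im[:,:,::-1])
    c=calibration(n);print(n,{k:np.round(v,4).tolist() for k,v in c.items()})
E
```

```text
pics
{'time': 0.0, 'q': [1.193, 0.265, 1.605, -0.0, 1.274, -0.037], 'joint_vel': [0.002, -0.0, 0.0, 0.0, 0.0, 0.001], 'joint_torque': [-0.0, -51.509, -36.732, -0.0, 0.013, -0.0], 'tool_pos': [0.225, 0.636, 0.238], 'tcp_rot': [-0.533, -3.096, 0.003], 'wrist_force': [0.911, -0.232, -1.136], 'torque': [0.022, -0.023, 0.025], 'grip_force': 0.0, 'width': 0.998}
scene {'camera_matrix': [[410.6037, 0.0, 273.859], [0.0, 410.6037, 210.0466], [0.0, 0.0, 1.0]], 'rvec': [2.1863, 0.5569, -0.273], 'tvec': [-0.4768, -0.0893, 1.1444]}
top {'camera_matrix': [[389.5732, 0.0, 274.404], [0.0, 389.5732, 217.6289], [0.0, 0.0, 1.0]], 'rvec': [2.1042, -2.1393, 0.2131], 'tvec': [0.0047, 0.5441, 0.7699]}
```

View pics/scene0.png

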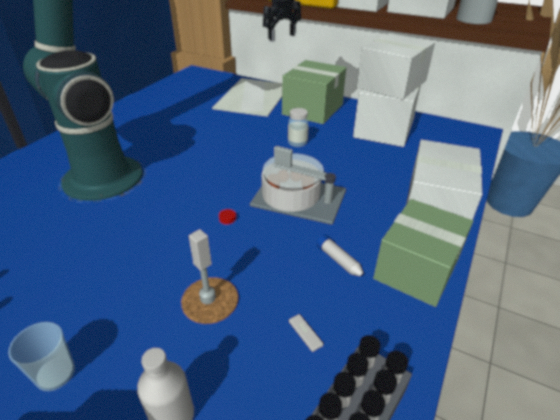

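View pics/top0.png

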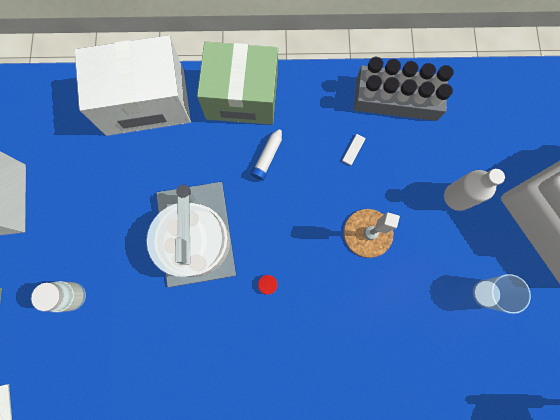

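The scene view shows the dish at about (290,185) and the stirrer with its handle at (200,250) and foot at (207,297). The top view shows the dish at (187,240), the hinge cap at (183,190), the tab near (184,248), the stirrer foot at (372,233) with its handle top at (392,219), and the pad at (369,233). I'll zoom in to get precise pixels.

Run:
```python
import cv2,numpy as np
t=cv2.imread("pics/top0.png");s=cv2.imread("pics/scene0.png")
def c(im,x,y,w,h): 
    o=cv2.resize(im[y:y+h,x:x+w],(400,300),interpolation=cv2.INTER_CUBIC)
    for i in range(0,w,20): cv2.line(o,(i*400//w,0),(i*400//w,6),(0,255,255),1);cv2.putText(o,str(x+i),(i*400//w,16),0,.3,(0,255,255),1)
    for i in range(0,h,20): cv2.line(o,(0,i*300//h),(6,i*300//h),(0,255,255),1);cv2.putText(o,str(y+i),(8,i*300//h+4),0,.3,(0,255,255),1)
    return o
cv2.imwrite("pics/z.png",np.vstack([np.hstack([c(t,120,180,160,120),c(t,330,180,100,75)]),np.hstack([c(s,240,130,120,90),c(s,160,225,120,90)])]))
```

```text
(no output)
```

View pics/z.png

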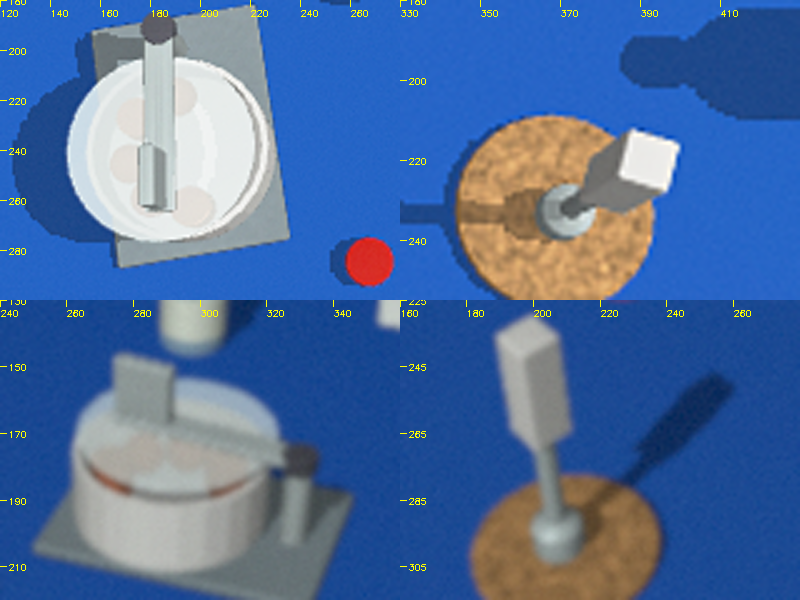

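```bash
cat > h.py <<'E'
from workcell import *
import cv2,numpy as np
from scipy.spatial.transform import Rotation as R
def cam(n):
    c=calibration(n);r=cv2.Rodrigues(np.array(c["rvec"],float))[0];return np.array(c["camera_matrix"],float),r,np.array(c["tvec"],float).ravel()
def at(n,px,z):
    K,r,t=cam(n);d=r.T@np.linalg.inv(K)@[px[0],px[1],1];o=-r.T@t;return o+d*(z-o[2])/d[2]
def tri(p,q,a="top",b="scene"):
    P=[np.c_[r,t] for K,r,t in (cam(a),cam(b))]
    u=[cv2.undistortPoints(np.array([[x]],float),cam(n)[0],None).reshape(2,1) for x,n in((p,a),(q,b))]
    X=cv2.triangulatePoints(P[0],P[1],*u).ravel();return X[:3]/X[3]
E
python3 - <<'E'
from h import *
np.set_printoptions(precision=4,suppress=True)
for n,p,q in [("hinge .088",(183.2,191.6),(330,175)),("tab .130",(178.4,250),(283.8,147.7)),("handle .173",(392.4,220.3),(198.4,235.8)),("foot top .028",(371.5,232.8),(207.1,291.9)),("pad .008",(368.8,233.3),(209.8,300.6))]: print(n,tri(p,q))
print("z-known: hinge",at("top",(183.2,191.6),.088),"dish via cover",at("top",(187,239.6),.079),"tab",at("top",(178.4,250),.13),"handle",at("top",(392.4,220.3),.173),"pad",at("top",(368.8,233.3),.008))
c=[at("top",p,.01) for p in((156.8,192),(223,182),(235.6,275.2),(168,286.8))];c=np.array(c)
print("plate",c[:,:2].tolist(),c.mean(0),np.degrees(np.arctan2(*(c[0]-c[3])[[1,0]])),np.degrees(np.arctan2(*(c[1]-c[2])[[1,0]])))
h=np.array([at("top",(330+x/4,180+y/4),.173) for x,y in((632,130),(680,145),(667,192),(619,178))])
for i in range(4):
    d=h[(i+1)%4]-h[i];print(np.linalg.norm(d),np.degrees(np.arctan2(d[1],d[0])))
for n,p,z in(("cap",(267.5,285),.016),("tube a",(279,133),.017),("tube b",(258,175),.017),("cassette",(354,149),.008),("bottle",(45,297),.05)):print(n,at("top",p,z))
print(R.from_rotvec(read_state()["tcp_rot"]).as_matrix())
E
```

```text
hinge .088 [0.5957 0.1822 0.0909]
tab .130 [0.4715 0.1781 0.1341]
handle .173 [ 0.5134 -0.2142  0.1738]
foot top .028 [ 0.513  -0.2132  0.0284]
pad .008 [ 0.5159 -0.2132  0.0043]
z-known: hinge [0.5945 0.1816 0.088 ] dish via cover [0.4966 0.1732 0.079 ] tab [0.4699 0.1776 0.13  ] handle [ 0.5122 -0.2155  0.173 ] pad [ 0.5142 -0.2131  0.008 ]
plate [[0.6156459654790181, 0.2591090885336443], [0.6366806034598587, 0.11036532609781853], [0.42713047762811074, 0.08135835173740676], [0.40487949563109094, 0.22639591606415121]] [0.5211 0.1693 0.01  ] 8.822511286803948 7.881084702625548
0.022071716256446633 -109.17454791832282
0.023030739255904268 158.0279062585714
0.02185018749223844 72.10765560723804
0.02350935037552737 -21.361350032416716
cap [0.405  0.0126 0.016 ]
tube a [ 0.7499 -0.0185  0.017 ]
tube b [0.6498 0.0307 0.017 ]
cassette [ 0.7117 -0.1914  0.008 ]
bottle [0.3877 0.4649 0.05  ]
[[-0.9425  0.3343 -0.0008]
 [ 0.3343  0.9425 -0.0019]
 [ 0.0001 -0.0021 -1.    ]]
```

```bash
cat >> h.py <<'E'
YAW=np.radians(8.35); C=np.array([.498,.1668]); EX=np.array([np.cos(YAW),np.sin(YAW)]); EY=np.array([-EX[1],EX[0]]); H=C+.098*EX
def rows(wps,start=None):
    """world waypoints (m) -> tool shifts in cm, and targets rounded cumulatively"""
    s=read_state();M=R.from_rotvec(s["tcp_rot"]).as_matrix();p=np.array(s["tool_pos"] if start is None else start)
    e=np.zeros(3);out=[]
    for w in wps:
        d=M.T@(np.array(w)-p)*100+e;r=np.round(d,1);e=d-r;p=np.array(w);out.append(r)
    return np.array(out)
def tab(th,d,side=1):
    a=YAW+np.pi-th;n=np.array([np.sin(a),-np.cos(a)]);return H+.126*np.array([np.cos(a),np.sin(a)])-side*n*d
E
python3 - <<'E'
from h import *
np.set_printoptions(precision=3,suppress=True)
print(H,tab(0,0),tab(.08,0))
a=tab(.0,.042);print(a)
p0=read_state()["tool_pos"];A=np.r_[a,.238]
print(rows([A])/10)
print(rows([np.r_[a,.110]],A))
th=np.r_[np.linspace(0.0,1.6,21)]
w=[np.r_[tab(t,.024),.110] for t in th];print(rows(w,np.r_[a,.110]));print(w[-1])
E
```

```text
[0.595 0.181] [0.47  0.163] [0.469 0.173]
[0.476 0.121]
[[-4.09 -4.01  0.01]]
[[-0.   0.  12.8]]
[[ 0.8  1.6 -0. ]
 [ 0.6  0.8 -0. ]
 [ 0.6  0.9 -0. ]
 [ 0.5  0.9 -0. ]
 [ 0.4  0.9 -0. ]
 [ 0.3  1.  -0. ]
 [ 0.2  1.  -0. ]
 [ 0.2  1.  -0. ]
 [ 0.   1.1 -0. ]
 [ 0.   1.  -0. ]
 [-0.   1.  -0. ]
 [-0.2  1.  -0. ]
 [-0.3  1.  -0. ]
 [-0.3  1.  -0. ]
 [-0.4  0.9 -0. ]
 [-0.5  0.9 -0. ]
 [-0.5  0.9 -0. ]
 [-0.6  0.8 -0. ]
 [-0.7  0.8 -0. ]
 [-0.8  0.7 -0. ]
 [-0.8  0.6 -0. ]]
[0.556 0.303 0.11 ]
```

Call:
move_arm(series=[0, -4, -4, 0, 0, 0, 0, 0, -4, -4, 0, 0, 0, 0, 0, -4, -4, 0, 0, 0, 0, 0, -4, -4, 0, 0, 0, 0, 0, -4, -4, 0, 0, 0, 0])

```text
time: 0.72
tool_pos: [0.3475, 0.3789, 0.2388]
tcp_rot: [-0.532, -3.096, 0.001]
wrist_force: [0.5, 0.3, 0.7]
width: -0.004
grip_force: 0.0
```

Call:
move_arm(series=[0, -4.2, -4, 0, 0, 0, 0, 0, -4.2, -4, 0, 0, 0, 0, 0, -4.2, -4, 0, 0, 0, 0, 0, -4.2, -4, 0, 0, 0, 0, 0, -4, -4, 0, 0, 0, 0])

```text
time: 1.35
tool_pos: [0.4768, 0.121, 0.239]
tcp_rot: [-0.533, -3.096, -0.0]
wrist_force: [1.3, 1.0, -0.1]
width: -0.001
grip_force: 0.0
```

Call:
move_arm(series=[0, 0, 0, 4, 0, 0, 0, 0, 0, 0, 4, 0, 0, 0, 0, 0, 0, 4, 0, 0, 0, 0, 0, 0, 0.8, 0, 0, 0, 0, 0, 0, 0, 0, 0, 0])

```text
time: 1.98
tool_pos: [0.4763, 0.1228, 0.1113]
tcp_rot: [-0.532, -3.095, 0.001]
wrist_force: [0.2, 0.1, 0.4]
width: -0.0
grip_force: 0.0
```

Call:
move_arm(series=[0, 0.8, 1.6, 0, 0, 0, 0, 0, 0.6, 0.8, 0, 0, 0, 0, 0, 0.6, 0.9, 0, 0, 0, 0, 0, 0.5, 0.9, 0, 0, 0, 0, 0, 0.4, 0.9, 0, 0, 0, 0])

```text
time: 2.6
tool_pos: [0.4661, 0.1813, 0.1114]
tcp_rot: [0.532, 3.096, -0.0]
wrist_force: [0.0, -0.4, 1.0]
width: 0.001
grip_force: 0.4
```

Call:
move_arm(series=[0, 0.3, 1, 0, 0, 0, 0, 0, 0.2, 1, 0, 0, 0, 0, 0, 0.2, 1, 0, 0, 0, 0, 0, 0, 1.1, 0, 0, 0, 0, 0, 0, 1, 0, 0, 0, 0])

```text
time: 3.22
tool_pos: [0.4769, 0.2316, 0.1112]
tcp_rot: [-0.533, -3.096, 0.0]
wrist_force: [-0.9, -0.4, 0.3]
width: -0.002
grip_force: 0.4
```

Call:
move_arm(series=[0, 0, 1, 0, 0, 0, 0, 0, -0.2, 1, 0, 0, 0, 0, 0, -0.3, 1, 0, 0, 0, 0, 0, -0.3, 1, 0, 0, 0, 0, 0, -0.4, 0.9, 0, 0, 0, 0])

```text
time: 3.85
tool_pos: [0.5047, 0.2737, 0.1112]
tcp_rot: [-0.533, -3.096, 0.0]
wrist_force: [-0.1, -1.2, -0.2]
width: -0.001
grip_force: 0.4
```

Call:
move_arm(series=[0, -0.5, 0.9, 0, 0, 0, 0, 0, -0.5, 0.9, 0, 0, 0, 0, 0, -0.6, 0.8, 0, 0, 0, 0, 0, -0.7, 0.8, 0, 0, 0, 0, 0, -0.8, 0.7, 0, 0, 0, 0])

```text
time: 4.47
tool_pos: [0.5478, 0.3017, 0.1113]
tcp_rot: [-0.533, -3.096, 0.0]
wrist_force: [-1.6, 0.3, 1.0]
width: 0.0
grip_force: 0.4
```

Call:
move_arm(series=[0, -0.8, 0.6, 0, 0, 0, 0, 0, 0, 0, 0, 0, 0, 0])

```text
time: 4.72
tool_pos: [0.5578, 0.3048, 0.1114]
tcp_rot: [0.533, 3.095, 0.001]
wrist_force: [0.5, -0.3, 0.3]
width: -0.002
grip_force: 0.0
```

Run:
```python
from h import *
im=read_camera("top");t=cv2.resize(im[150:310,110:290,::-1],(720,640))[:600]
cv2.imwrite("pics/t1.png",t)
```

```text
(no output)
```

View pics/t1.png

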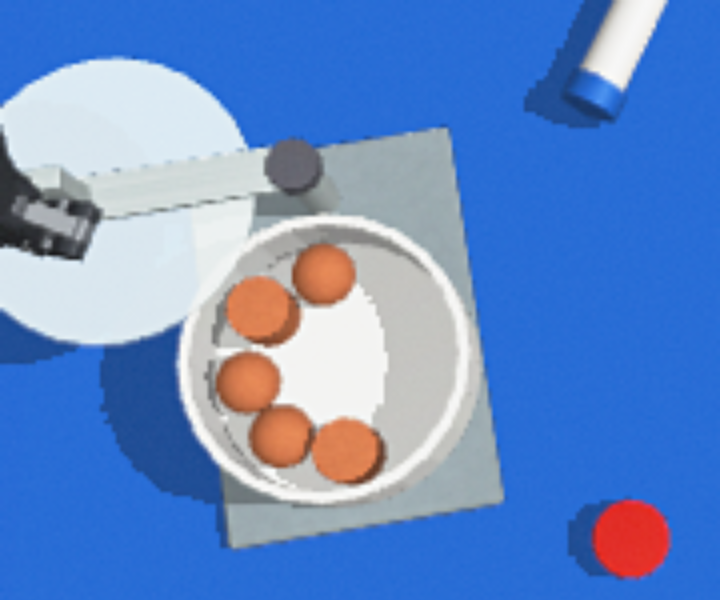

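Cover open at about 1.55 rad: hinge at (293,165), tab near (60,185). The rim centre is at (325,358), and the beads are at (324,275), (262,308), (248,382), (281,436) and (348,450).

Run:
```python
from h import *
np.set_printoptions(precision=4,suppress=True)
f=lambda x,y,z:at("top",(110+x/4,150+y/4),z)
print("rim",f(325,358,.068),"hinge",f(293,165,.088))
for x,y in((324,275),(262,308),(248,382),(281,436),(348,450)):
    d=f(x,y,.045)[:2]-C;a=np.array([d@EX,d@EY]);print(a,np.hypot(*a),np.degrees(np.arctan2(a[1],a[0])))
s=read_state();p=np.array(s["tool_pos"]);print(rows([p+[-.02,0,0]]))
p=np.array([p[0]-.02,p[1],.251])
q=np.array([.513,-.2145,.251]);print(rows([q],p),rows([q],p)/11)
```

```text
rim [0.4982 0.1669 0.068 ] hinge [0.5952 0.1815 0.088 ]
[ 0.0486 -0.0005] 0.048555943707245176 -0.6300571568147516
[0.0361 0.034 ] 0.04964859395858384 43.29353855476925
[-0.0019  0.0458] 0.04581586033116275 92.38882460422067
[-0.0329  0.032 ] 0.045850980284242275 135.8021428207231
[-0.0458 -0.0016] 0.04577879314273825 -177.97905459591234
[[ 1.9 -0.7 -0. ]]
[[-15.1 -49.7  -0. ]] [[-1.3727 -4.5182 -0.    ]]
```

Call:
move_arm(series=[0, 1.9, -0.7, 0, 0, 0, 0, 0, 0, 0, -4.5, 0, 0, 0, 0, 0, 0, -4.5, 0, 0, 0, 8, 0, 0, -5, 0, 0, 0])

```text
time: 5.28
tool_pos: [0.5357, 0.3038, 0.2521]
tcp_rot: [-0.532, -3.095, 0.001]
wrist_force: [1.1, 0.2, -0.0]
width: 0.2
grip_force: 0.0
```

Call:
move_arm(series=[8, -1.4, -4.5, 0, 0, 0, 0, 8, -1.4, -4.5, 0, 0, 0, 0, 8, -1.4, -4.5, 0, 0, 0, 0, 8, -1.4, -4.5, 0, 0, 0, 0, 8, -1.4, -4.5, 0, 0, 0, 0])

```text
time: 5.9
tool_pos: [0.5268, 0.0673, 0.2515]
tcp_rot: [0.532, 3.096, 0.0]
wrist_force: [0.4, 0.7, -0.4]
width: 0.94
grip_force: 0.0
```

Call:
move_arm(series=[8, -1.4, -4.5, 0, 0, 0, 0, 8, -1.4, -4.5, 0, 0, 0, 0, 8, -1.4, -4.5, 0, 0, 0, 0, 8, -1.4, -4.5, 0, 0, 0, 0, 8, -1.4, -4.5, 0, 0, 0, 0])

```text
time: 6.52
tool_pos: [0.5176, -0.1681, 0.2515]
tcp_rot: [0.533, 3.095, 0.0]
wrist_force: [0.9, -0.3, 1.2]
width: 0.936
grip_force: 0.0
```

Call:
move_arm(series=[8, -1.1, -4.7, 0, 0, 0, 0, 8, 0, 0, 0, 0, 0, 0, 8, 0, 0, 0, 0, 0, 0])

```text
time: 6.9
tool_pos: [0.5124, -0.2143, 0.2511]
tcp_rot: [-0.534, -3.096, -0.001]
wrist_force: [0.7, -0.2, -0.6]
width: 0.935
grip_force: 0.0
```

Run:
```python
from h import *
np.set_printoptions(precision=4,suppress=True)
s=read_state();print(s["tool_pos"],rows([[.513,-.2145,.132]]))
K,r,t=cam("wrist")
for n,X in(("top",(.513,-.2145,.173)),("pad",(.515,-.213,.008))):
    c=K@(r@np.array(X)+t);print(n,c[:2]/c[2])
im=read_camera("wrist");cv2.imwrite("pics/w1.png",im[:,:,::-1])
```

```text
[ 0.5124 -0.2143  0.2511] [[-0.1 -0.  11.9]]
top [280.3095 231.3007]
pad [281.8505 181.8238]
```

View pics/w1.png

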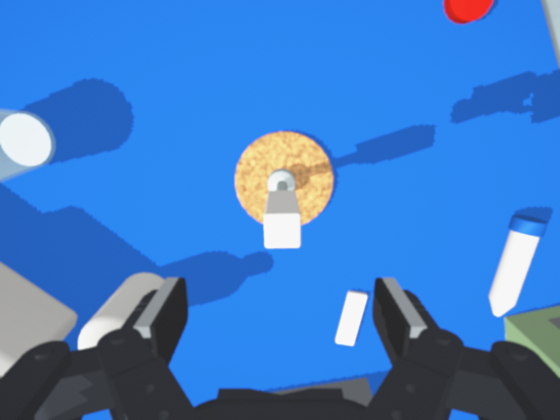

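The wrist view shows the handle top at (282,230), square to the fingers and within about 1 mm of the prediction; the pad is at (284,180). I'll descend and grasp.

Call:
move_arm(series=[8, -0.1, 0, 4, 0, 0, 0, 8, 0, 0, 4, 0, 0, 0, 8, 0, 0, 3, 0, 0, 0, 8, 0, 0, 0.9, 0, 0, 0, 8, 0, 0, 0, 0, 0, 0])

```text
time: 7.58
tool_pos: [0.5138, -0.2141, 0.1323]
tcp_rot: [-0.531, -3.096, -0.0]
wrist_force: [-0.3, -0.4, -0.3]
width: 0.936
grip_force: 0.0
```

Call:
move_arm(series=[4, 0, 0, 0, 0, 0, 0, 3, 0, 0, 0, 0, 0, 0, 2, 0, 0, 0, 0, 0, 0, 1.8, 0, 0, 0, 0, 0, 0, 1.8, 0, 0, 0, 0, 0, 0], grip_force=50)

```text
time: 8.2
tool_pos: [0.5144, -0.2153, 0.1333]
tcp_rot: [0.533, 3.094, -0.0]
wrist_force: [0.2, 1.0, 5.5]
width: 0.275
grip_force: 49.4
```

Call:
move_arm(series=[1.8, 0, 0, 0, 0, 0, 0, 1.8, 0, 0, 0, 0, 0, 0, 1.8, 0, 0, 0, 0, 0, 0])

```text
time: 8.57
tool_pos: [0.5143, -0.2153, 0.1333]
tcp_rot: [0.533, 3.095, -0.0]
wrist_force: [0.3, 0.7, 4.7]
width: 0.271
grip_force: 49.4
```

Run:
```python
from h import *
np.set_printoptions(precision=3,suppress=True)
def D(a,r): a=np.radians(a);return C+r*(np.cos(a)*EX+np.sin(a)*EY)
s=read_state();p=np.array(s["tool_pos"]);print(p)
E0=np.r_[D(-60,.042),.243];P=np.r_[p[:2],.243];print(E0,rows([E0],P),rows([E0],P)/9)
E1=np.r_[E0[:2],.153];an=np.r_[-60,np.linspace(-50,275,31)]
print(rows([np.r_[D(a,.043),.153] for a in an[1:]],E1))
```

```text
[ 0.514 -0.215  0.133]
[0.524 0.134 0.243] [[10.8 33.2 -0. ]] [[ 1.2    3.689 -0.   ]]
[[-0.4  0.6  0. ]
 [-0.3  0.8  0. ]
 [-0.   0.8  0. ]
 [ 0.   0.8  0. ]
 [ 0.2  0.8  0. ]
 [ 0.4  0.7  0. ]
 [ 0.5  0.7 -0. ]
 [ 0.6  0.5 -0. ]
 [ 0.7  0.4 -0. ]
 [ 0.8  0.3 -0. ]
 [ 0.8  0.1 -0. ]
 [ 0.8  0.  -0. ]
 [ 0.8 -0.2 -0. ]
 [ 0.7 -0.3 -0. ]
 [ 0.7 -0.5 -0. ]
 [ 0.6 -0.5 -0. ]
 [ 0.4 -0.7 -0. ]
 [ 0.3 -0.7 -0. ]
 [ 0.2 -0.8 -0. ]
 [ 0.  -0.8 -0. ]
 [-0.1 -0.8 -0. ]
 [-0.3 -0.8 -0. ]
 [-0.4 -0.7 -0. ]
 [-0.5 -0.6 -0. ]
 [-0.7 -0.5 -0. ]
 [-0.7 -0.4 -0. ]
 [-0.8 -0.2 -0. ]
 [-0.8 -0.1 -0. ]
 [-0.8  0.1 -0. ]
 [-0.8  0.2 -0. ]
 [-0.7  0.4 -0. ]]
```

Call:
move_arm(series=[1.8, 0, 0, -1, 0, 0, 0, 1.8, 0, 0, -3, 0, 0, 0, 1.8, 0, 0, -4, 0, 0, 0, 1.8, 0, 0, -3, 0, 0, 0, 1.8, 0, 0, 0, 0, 0, 0])

```text
time: 9.2
tool_pos: [0.5152, -0.2159, 0.2452]
tcp_rot: [0.532, 3.091, -0.003]
wrist_force: [1.0, -0.7, -2.1]
width: 0.277
grip_force: 49.1
```

Call:
move_arm(series=[1.8, 0.6, 1.9, 0, 0, 0, 0, 1.8, 1.2, 3.7, 0, 0, 0, 0, 1.8, 1.2, 3.7, 0, 0, 0, 0, 1.8, 1.2, 3.7, 0, 0, 0, 0, 1.8, 1.2, 3.7, 0, 0, 0, 0])

```text
time: 9.82
tool_pos: [0.5166, -0.0372, 0.2395]
tcp_rot: [-0.532, -3.092, -0.0]
wrist_force: [1.1, -0.6, -2.0]
width: 0.274
grip_force: 49.3
```

Call:
move_arm(series=[1.8, 1.2, 3.7, 0, 0, 0, 0, 1.8, 1.2, 3.7, 0, 0, 0, 0, 1.8, 1.2, 3.7, 0, 0, 0, 0, 1.8, 1.2, 3.7, 0, 0, 0, 0, 1.8, 0.6, 1.8, 0, 0, 0, 0])

```text
time: 10.45
tool_pos: [0.5211, 0.1371, 0.2397]
tcp_rot: [-0.528, -3.093, 0.002]
wrist_force: [-0.9, -0.5, -1.8]
width: 0.277
grip_force: 49.3
```

Call:
move_arm(series=[1.8, 0, 0, 0, 0, 0, 0, 1.8, 0, 0, 0, 0, 0, 0, 1.8, 0, 0, 0, 0, 0, 0])

```text
time: 10.82
tool_pos: [0.523, 0.1339, 0.242]
tcp_rot: [-0.535, -3.095, 0.001]
wrist_force: [0.3, -0.0, -1.7]
width: 0.273
grip_force: 49.4
```

Run:
```python
from h import *
ims=[]
for n,x,y in(("top",150,180),("scene",220,70)):
    ims.append(cv2.resize(read_camera(n)[y:y+120,x:x+100,::-1],(400,480),interpolation=cv2.INTER_CUBIC))
cv2.imwrite("pics/e1.png",np.hstack(ims))
```

```text
(no output)
```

View pics/e1.png

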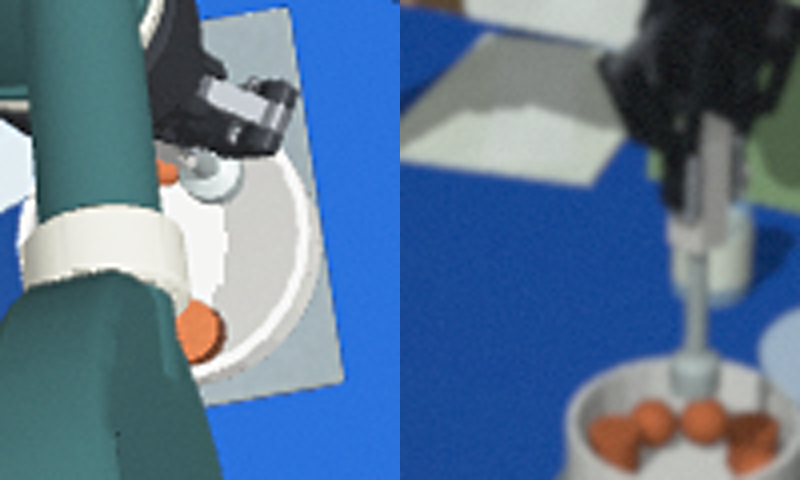

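The stirrer hangs upright over the right/far part of the dish, with the foot top at about (203,224) in the top view and (294,160) in the scene view. The free right side is below it.

Run:
```python
from h import *
X=tri((203,223.5),(293.7,160));d=X[:2]-C;print(X,d@EX,d@EY,at("top",(203,223.5),.137))
```

```text
[0.52074864 0.13264369 0.13777946] 0.01754732807872606 -0.037097787304974185 [0.51845927 0.13112873 0.137     ]
```

Call:
move_arm(series=[1.8, 0, 0, 2.5, 0, 0, 0, 1.8, 0, 0, 2.5, 0, 0, 0, 1.8, 0, 0, 2, 0, 0, 0, 1.8, 0, 0, 1.3, 0, 0, 0, 1.8, 0, 0, 0.5, 0, 0, 0])

```text
time: 11.55
tool_pos: [0.5229, 0.1345, 0.1536]
tcp_rot: [-0.533, -3.095, 0.001]
wrist_force: [0.5, 0.3, -1.4]
width: 0.272
grip_force: 49.4
```

Call:
move_arm(series=[1.8, -0.4, 0.6, 0, 0, 0, 0, 1.8, -0.3, 0.8, 0, 0, 0, 0, 1.8, 0, 0.8, 0, 0, 0, 0, 1.8, 0, 0.8, 0, 0, 0, 0, 1.8, 0.2, 0.8, 0, 0, 0, 0])

```text
time: 12.18
tool_pos: [0.5408, 0.1697, 0.1544]
tcp_rot: [0.532, 3.096, 0.0]
wrist_force: [0.2, -0.4, -0.5]
width: 0.278
grip_force: 49.5
```

Call:
move_arm(series=[1.8, 0.4, 0.7, 0, 0, 0, 0, 1.8, 0.5, 0.7, 0, 0, 0, 0, 1.8, 0.6, 0.5, 0, 0, 0, 0, 1.8, 0.7, 0.4, 0, 0, 0, 0, 1.8, 0.8, 0.3, 0, 0, 0, 0])

```text
time: 12.8
tool_pos: [0.5206, 0.204, 0.1543]
tcp_rot: [0.533, 3.096, 0.0]
wrist_force: [0.2, 0.1, -1.8]
width: 0.275
grip_force: 49.4
```

Call:
move_arm(series=[1.8, 0.8, 0.1, 0, 0, 0, 0, 1.8, 0.8, 0, 0, 0, 0, 0, 1.8, 0.8, -0.2, 0, 0, 0, 0, 1.8, 0.7, -0.3, 0, 0, 0, 0, 1.8, 0.7, -0.5, 0, 0, 0, 0])

```text
time: 13.42
tool_pos: [0.4817, 0.2077, 0.1544]
tcp_rot: [0.533, 3.096, 0.0]
wrist_force: [-0.3, 1.3, -1.4]
width: 0.278
grip_force: 49.4
```

Run:
```python
from h import *
d=np.array(read_state()["tool_pos"])[:2]-C;print(d@EX,d@EY)
ims=[]
for n,x,y in(("top",140,190),("scene",240,110)):
    ims.append(cv2.resize(read_camera(n)[y:y+120,x:x+100,::-1],(400,480),interpolation=cv2.INTER_CUBIC))
cv2.imwrite("pics/e2.png",np.hstack(ims))
```

```text
-0.010189545978832124 0.04281533247224198
```

View pics/e2.png

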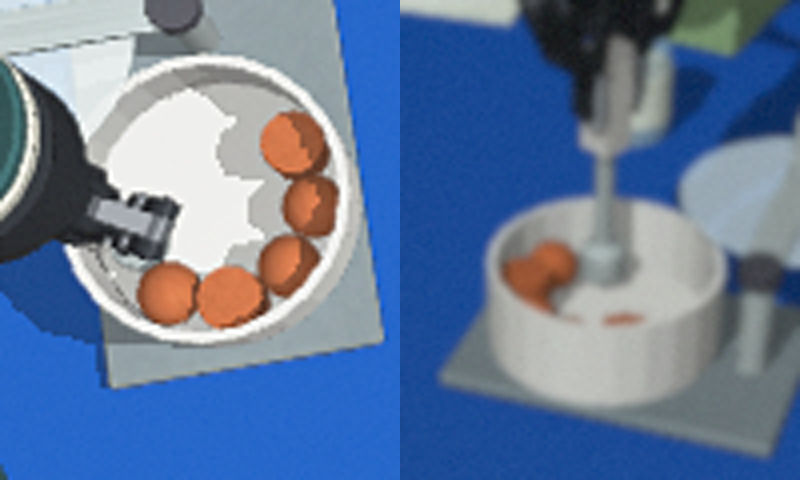

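The five beads are pushed ahead along the near and right wall, from (165,293) round to (293,142) in the crop, and the foot is on the left side. I'll continue round.

Call:
move_arm(series=[1.8, 0.6, -0.5, 0, 0, 0, 0, 1.8, 0.4, -0.7, 0, 0, 0, 0, 1.8, 0.3, -0.7, 0, 0, 0, 0, 1.8, 0.2, -0.8, 0, 0, 0, 0, 1.8, 0, -0.8, 0, 0, 0, 0])

```text
time: 14.15
tool_pos: [0.456, 0.1792, 0.1543]
tcp_rot: [-0.533, -3.096, 0.0]
wrist_force: [0.1, 0.1, -2.0]
width: 0.276
grip_force: 49.5
```

Call:
move_arm(series=[1.8, -0.1, -0.8, 0, 0, 0, 0, 1.8, -0.3, -0.8, 0, 0, 0, 0, 1.8, -0.4, -0.7, 0, 0, 0, 0, 1.8, -0.5, -0.6, 0, 0, 0, 0, 1.8, -0.7, -0.5, 0, 0, 0, 0])

```text
time: 14.78
tool_pos: [0.4641, 0.1406, 0.1543]
tcp_rot: [0.533, 3.096, 0.0]
wrist_force: [-0.0, 0.9, -1.0]
width: 0.277
grip_force: 49.5
```

Call:
move_arm(series=[1.8, -0.7, -0.4, 0, 0, 0, 0, 1.8, -0.8, -0.2, 0, 0, 0, 0, 1.8, -0.8, -0.1, 0, 0, 0, 0, 1.8, -0.8, 0.1, 0, 0, 0, 0, 1.8, 0, 0, 0, 0, 0, 0])

```text
time: 15.4
tool_pos: [0.4919, 0.125, 0.1544]
tcp_rot: [0.533, 3.096, 0.0]
wrist_force: [0.0, -0.4, -1.9]
width: 0.275
grip_force: 49.5
```

Run:
```python
from h import *
np.set_printoptions(precision=3,suppress=True)
p=np.array(read_state()["tool_pos"]);d=p[:2]-C;print(d@EX,d@EY)
T=np.array([.5143,-.2153,.248]);P=np.r_[p[:2],.248];print(rows([T],P),rows([T],P)/9)
```

```text
-0.012144179461347453 -0.040418686604620314
[[-13.5 -31.3  -0. ]] [[-1.5   -3.478 -0.   ]]
```

Call:
move_arm(series=[1.8, -0.8, 0.2, 0, 0, 0, 0, 1.8, 0, 0, 0, 0, 0, 0, 1.8, 0, 0, -2, 0, 0, 0, 1.8, 0, 0, -3.5, 0, 0, 0, 1.8, 0, 0, -4, 0, 0, 0])

```text
time: 16.02
tool_pos: [0.4985, 0.1242, 0.2495]
tcp_rot: [-0.532, -3.094, 0.001]
wrist_force: [-0.0, 0.3, -2.2]
width: 0.274
grip_force: 49.5
```

Call:
move_arm(series=[1.8, -0.7, -1.8, 0, 0, 0, 0, 1.8, -1.4, -3.5, 0, 0, 0, 0, 1.8, -1.4, -3.5, 0, 0, 0, 0, 1.8, -1.4, -3.5, 0, 0, 0, 0, 1.8, -1.4, -3.5, 0, 0, 0, 0])

```text
time: 16.65
tool_pos: [0.5046, -0.0474, 0.2476]
tcp_rot: [-0.533, -3.094, 0.001]
wrist_force: [-0.1, 0.7, -0.9]
width: 0.276
grip_force: 49.4
```

Call:
move_arm(series=[1.8, -1.4, -3.5, 0, 0, 0, 0, 1.8, -1.4, -3.5, 0, 0, 0, 0, 1.8, -1.4, -3.5, 0, 0, 0, 0, 1.8, -1.4, -3.5, 0, 0, 0, 0, 1.8, -0.8, -1.7, 0, 0, 0, 0])

```text
time: 17.27
tool_pos: [0.5124, -0.2169, 0.2477]
tcp_rot: [-0.536, -3.093, -0.001]
wrist_force: [0.6, -0.5, -1.3]
width: 0.277
grip_force: 49.5
```

Call:
move_arm(series=[1.8, 0, 0, 0, 0, 0, 0, 1.8, 0, 0, 0, 0, 0, 0])

```text
time: 17.52
tool_pos: [0.5133, -0.2141, 0.2487]
tcp_rot: [-0.532, -3.095, -0.002]
wrist_force: [0.0, -0.0, -1.7]
width: 0.276
grip_force: 49.5
```

Run:
```python
from h import *
print(rows([[.5143,-.2153,.1333]]))
ims=[]
for n,x,y in(("top",130,180),("top",330,180),("scene",160,220)):
    ims.append(cv2.resize(read_camera(n)[y:y+120,x:x+100,::-1],(266,320),interpolation=cv2.INTER_CUBIC))
cv2.imwrite("pics/e3.png",np.hstack(ims))
```

```text
[[-0.2 -0.1 11.5]]
```

View pics/e3.png

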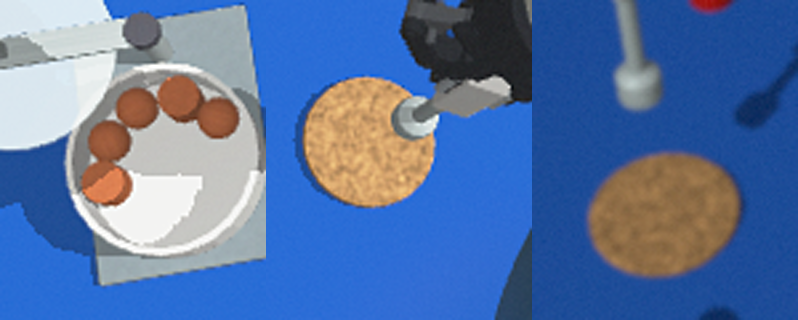

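All five beads are still in the dish, against the left and far wall, and the stirrer hangs upright above the pad. I'll lower it.

Call:
move_arm(series=[1.8, -0.2, 0, 4, 0, 0, 0, 1.8, 0, 0, 4, 0, 0, 0, 1.8, 0, 0, 2, 0, 0, 0, 1.8, 0, 0, 0.8, 0, 0, 0, 1.8, 0, 0, 0.4, 0, 0, 0])

```text
time: 18.3
tool_pos: [0.516, -0.2154, 0.1376]
tcp_rot: [0.531, 3.096, -0.0]
wrist_force: [-0.7, 0.1, -2.0]
width: 0.277
grip_force: 49.5
```

Call:
move_arm(series=[1.8, 0, 0, 0.2, 0, 0, 0, 1.8, 0, 0, 0.1, 0, 0, 0, 1.8, 0, 0, 0, 0, 0, 0])

```text
time: 18.68
tool_pos: [0.5159, -0.2159, 0.1349]
tcp_rot: [0.533, 3.095, -0.001]
wrist_force: [-0.3, 0.6, -1.5]
width: 0.273
grip_force: 49.5
```

Call:
move_arm(series=[1.8, 0, 0, 0.1, 0, 0, 0, 1.8, 0, 0, 0.1, 0, 0, 0, 1.8, 0, 0, 0, 0, 0, 0])

```text
time: 19.05
tool_pos: [0.516, -0.216, 0.1333]
tcp_rot: [0.533, 3.095, -0.001]
wrist_force: [-0.9, 0.4, 3.8]
width: 0.276
grip_force: 50.3
```

Contact (+5 N): the stirrer is standing. I'll release gently and rise.

Call:
move_arm(series=[2.7, 0, 0, 0, 0, 0, 0, 3.2, 0, 0, 0, 0, 0, 0, 4, 0, 0, 0, 0, 0, 0, 6, 0, 0, 0, 0, 0, 0, 8, 0, 0, 0, 0, 0, 0])

```text
time: 19.68
tool_pos: [0.5155, -0.2157, 0.1322]
tcp_rot: [-0.533, -3.096, -0.0]
wrist_force: [-0.3, -0.2, 0.6]
width: 0.874
grip_force: 0.0
```

Call:
move_arm(series=[8, 0, 0, 0, 0, 0, 0, 8, 0, 0, 0, 0, 0, 0, 8, 0, 0, -3, 0, 0, 0, 8, 0, 0, -5, 0, 0, 0, 8, 0, 0, -5, 0, 0, 0])

```text
time: 20.3
tool_pos: [0.5152, -0.2156, 0.2632]
tcp_rot: [-0.533, -3.095, -0.0]
wrist_force: [1.3, -0.6, 1.0]
width: 0.938
grip_force: 0.0
```

Run:
```python
from h import *
np.set_printoptions(precision=3,suppress=True)
p=np.array(read_state()["tool_pos"]);print(p)
# hinge-to-tab at th=1.56; come in beyond it (far side), then push back
A=np.r_[tab(1.56,.050,-1),.265];print("A",A,rows([A],p),rows([A],p)/11)
th=np.linspace(1.56,0.03,21)
A2=np.r_[A[:2],.111];w=[np.r_[tab(t,.0235,-1),.111] for t in th];print(rows(w,A2),w[0],w[-1])
ims=[]
for n,x,y in(("top",110,170),("top",330,170),("scene",160,200)):
    ims.append(cv2.resize(read_camera(n)[y:y+120,x:x+100,::-1],(266,320),interpolation=cv2.INTER_CUBIC))
cv2.imwrite("pics/e4.png",np.hstack(ims))
```

```text
[ 0.515 -0.216  0.263]
A [0.625 0.313 0.265] [[ 7.4 53.5 -0.2]] [[ 0.673  4.864 -0.018]]
[[ 2.3 -1.3  0. ]
 [ 0.9 -0.3  0. ]
 [ 0.9 -0.4  0. ]
 [ 0.9 -0.5  0. ]
 [ 0.8 -0.5  0. ]
 [ 0.8 -0.6  0. ]
 [ 0.7 -0.7  0. ]
 [ 0.7 -0.7  0. ]
 [ 0.6 -0.7  0. ]
 [ 0.6 -0.8  0. ]
 [ 0.5 -0.9  0. ]
 [ 0.4 -0.9  0. ]
 [ 0.4 -0.9  0. ]
 [ 0.3 -0.9  0. ]
 [ 0.2 -1.   0. ]
 [ 0.1 -0.9  0. ]
 [ 0.1 -1.   0. ]
 [-0.  -1.   0. ]
 [-0.1 -1.   0. ]
 [-0.1 -1.   0. ]
 [-0.3 -0.9  0. ]] [0.599 0.309 0.111] [0.467 0.19  0.111]
```

View pics/e4.png

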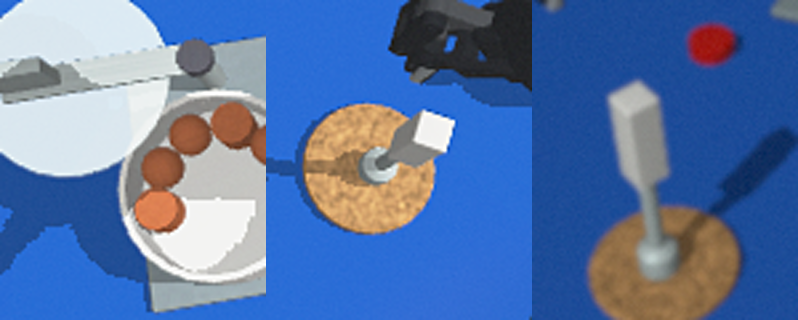

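The stirrer stands upright near the pad's centre (foot at (380,165), pad at (370,168)). The tab is at (30,75), as expected. Next I'll close the cover, pushing from its far side.

Call:
move_arm(series=[8, 0.7, 4.9, 0, 0, 0, 0, 0, 0.7, 4.9, 0, 0, 0, 0, 0, 0.7, 4.9, 0, 0, 0, 0, 0, 0.7, 4.9, 0, 0, 0, 0, 0, 0.7, 4.9, 0, 0, 0, 0])

```text
time: 21.08
tool_pos: [0.5636, 0.0284, 0.2604]
tcp_rot: [-0.532, -3.094, 0.001]
wrist_force: [1.0, -0.4, 0.3]
width: 0.079
grip_force: 0.0
```

Call:
move_arm(series=[0, 0.7, 4.9, 0, 0, 0, 0, 0, 0.7, 4.9, 0, 0, 0, 0, 0, 0.7, 4.9, 0, 0, 0, 0, 0, 0.7, 4.9, 0, 0, 0, 0, 0, 0.7, 4.9, 0, 0, 0, 0])

```text
time: 21.7
tool_pos: [0.6126, 0.2707, 0.2601]
tcp_rot: [-0.532, -3.094, 0.003]
wrist_force: [0.7, 0.2, 0.1]
width: 0.001
grip_force: 0.0
```

Call:
move_arm(series=[0, 0.4, 4.5, 0, 0, 0, 0, 0, 0, 0, 0, 0, 0, 0, 0, 0, 0, 0, 0, 0, 0])

```text
time: 22.08
tool_pos: [0.6238, 0.3126, 0.2604]
tcp_rot: [-0.532, -3.094, 0.004]
wrist_force: [0.6, 0.3, 0.2]
width: -0.001
grip_force: 0.0
```

Call:
move_arm(series=[0, 0, 0, 4, 0, 0, 0, 0, 0, 0, 4, 0, 0, 0, 0, 0, 0, 4, 0, 0, 0, 0, 0, 0, 3, 0, 0, 0, 0, 0, 0, 0.2, 0, 0, 0])

```text
time: 22.7
tool_pos: [0.622, 0.3104, 0.1065]
tcp_rot: [-0.534, -3.09, 0.007]
wrist_force: [-0.0, 0.2, 0.3]
width: 0.001
grip_force: 0.0
```

Call:
move_arm(series=[0, 2.3, -1.3, -0.4, 0, 0, 0, 0, 0.9, -0.3, 0, 0, 0, 0, 0, 0.9, -0.4, 0, 0, 0, 0, 0, 0.9, -0.5, 0, 0, 0, 0, 0, 0.8, -0.5, 0, 0, 0, 0])

```text
time: 23.32
tool_pos: [0.5596, 0.3044, 0.1146]
tcp_rot: [0.532, 3.096, 0.001]
wrist_force: [1.5, -0.7, 1.0]
width: -0.001
grip_force: 0.4
```

Call:
move_arm(series=[0, 0.8, -0.6, 0, 0, 0, 0, 0, 0.7, -0.7, 0, 0, 0, 0, 0, 0.7, -0.7, 0, 0, 0, 0, 0, 0.6, -0.7, 0, 0, 0, 0, 0, 0.6, -0.8, 0, 0, 0, 0])

```text
time: 23.95
tool_pos: [0.5157, 0.2824, 0.1143]
tcp_rot: [0.533, 3.096, 0.0]
wrist_force: [1.3, 0.3, -0.2]
width: 0.003
grip_force: 0.4
```

Call:
move_arm(series=[0, 0.5, -0.9, 0, 0, 0, 0, 0, 0.4, -0.9, 0, 0, 0, 0, 0, 0.4, -0.9, 0, 0, 0, 0, 0, 0.3, -0.9, 0, 0, 0, 0, 0, 0.2, -1, 0, 0, 0, 0])

```text
time: 24.58
tool_pos: [0.4835, 0.2449, 0.1143]
tcp_rot: [0.533, 3.096, 0.0]
wrist_force: [0.4, 1.1, -1.1]
width: -0.001
grip_force: 0.4
```

Run:
```python
from h import *
np.set_printoptions(precision=3,suppress=True)
p=np.array(read_state()["tool_pos"]);print(p,tab(.45,.0235,-1))
print(rows([np.r_[tab(t,.0235,-1),.111] for t in np.linspace(.36,.03,5)],p))
```

```text
[0.484 0.245 0.114] [0.482 0.241]
[[ 0.2 -1.6  0.3]
 [-0.  -1.   0. ]
 [-0.1 -1.1  0. ]
 [-0.2 -1.   0. ]
 [-0.2 -1.   0. ]]
```

Call:
move_arm(series=[0, 0.2, -1.6, 0, 0, 0, 0, 0, 0, -1, 0, 0, 0, 0, 0, -0.1, -1, 0, 0, 0, 0, 0, -0.2, -1, 0, 0, 0, 0, 0, 0, 0, 0, 0, 0, 0])

```text
time: 25.2
tool_pos: [0.4692, 0.2008, 0.1142]
tcp_rot: [-0.534, -3.095, 0.001]
wrist_force: [0.0, -0.0, 0.1]
width: -0.002
grip_force: 0.0
```

Call:
move_arm(series=[0, -0.2, -0.6, 0, 0, 0, 0, 0, -0.1, -0.3, 0, 0, 0, 0, 0, 0, 0, 0, 0, 0, 0])

```text
time: 25.58
tool_pos: [0.4692, 0.192, 0.1142]
tcp_rot: [-0.533, -3.096, 0.0]
wrist_force: [0.2, 1.2, 0.6]
width: 0.001
grip_force: 0.0
```

Call:
move_arm(series=[0, -0.1, -0.2, 0, 0, 0, 0, 0, 0, 0, 0, 0, 0, 0])

```text
time: 25.82
tool_pos: [0.4694, 0.1899, 0.1142]
tcp_rot: [-0.533, -3.096, 0.0]
wrist_force: [-0.1, 0.4, 0.3]
width: -0.003
grip_force: 0.1
```

Call:
move_arm(series=[0, 0, 2, 0, 0, 0, 0, 0, 0, 1, -4, 0, 0, 0, 0, 0, 0, -5, 0, 0, 0, 0, 0, 5, -5, 0, 0, 0, 0, 0, 6, 0, 0, 0, 0])

```text
time: 26.45
tool_pos: [0.5178, 0.3195, 0.255]
tcp_rot: [0.534, 3.087, 0.011]
wrist_force: [1.4, -0.1, 0.5]
width: 0.002
grip_force: 0.0
```

Call:
move_arm(series=[0, 0, 6, 0, 0, 0, 0, 0, 0, 6, 0, 0, 0, 0, 0, 0, 0, 0, 0, 0, 0, 0, 0, 0, 0, 0, 0, 0])

```text
time: 26.95
tool_pos: [0.554, 0.4302, 0.2475]
tcp_rot: [-0.531, -3.096, 0.002]
wrist_force: [-0.1, -0.9, -0.7]
width: -0.0
grip_force: 0.0
```

Run:
```python
from h import *
ims=[]
t=read_camera("top");s=read_camera("scene")
cv2.imwrite("pics/e5.png",np.hstack([cv2.resize(a[y:y+120,x:x+100,::-1],(400,480),interpolation=cv2.INTER_CUBIC) for a,x,y in((t,130,180),(s,240,110))]))
```

```text
(no output)
```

View pics/e5.png

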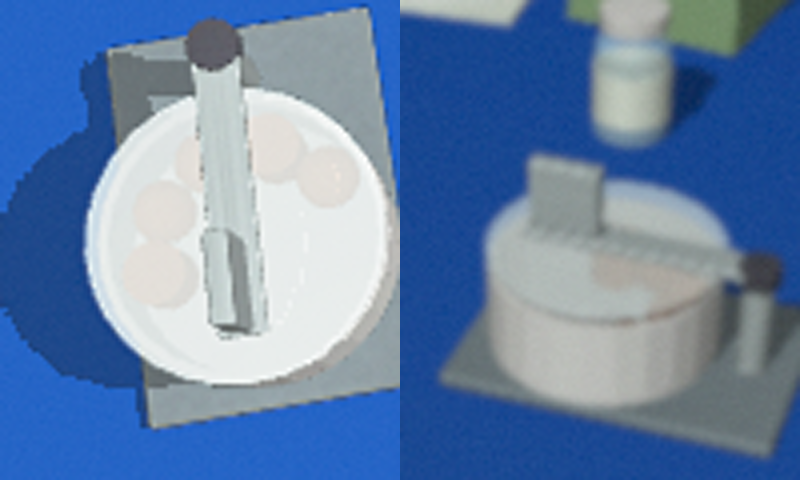

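Run:
```python
from h import *
for n,px,z in(("cover",(189.1,238.9),.079),("tab",(184.7,250),.13),("hinge",(183.6,191.2),.088)):
    X=at("top",px,z);v=X[:2]-H;print(n,X,"theta",YAW+np.pi-np.arctan2(v[1],v[0])%(2*np.pi))
```

```text
cover [0.49796157 0.16898875 0.079     ] theta 0.02221414308221492
tab [0.46969392 0.1657937  0.13      ] theta 0.02468713394405464
hinge [0.59532923 0.18080259 0.088     ] theta -2.439435047455804
```

The crop shows the cover over the dish, centred at (236,235), with the tab at (219,280). That puts the joint at about 0.02 rad (limit 0.12). The beads are inside and the arm is clear of everything.

```bash
python3 -c "
from workcell import *
print(finish_job())"
```

```text
the job is handed in; nothing more can be done
None
```

The job is handed in at about 27 s: the cover was opened, the beads stirred once round counter-clockwise, the stirrer stood upright back on its pad, and the cover closed to about 0.02 rad with all five beads in the dish; no verdict came back.

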